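Unclamp a welded pipe stub, draw it out of the jig and hold it tipped for inspection

TASK

The pipe stub in the welding jig is finished and the weld under its flange has to be looked at. Swing the red lever of the jig's toggle clamp right back, so that the clamp arm stands fully open and stays there, then draw the stub straight up out of the jig by its pipe, tip it over by at least 45 degrees and keep it held still in the air, all of it at least 15 cm above the bench and clear of the jig. The program finishes while the gripper is still holding it there; leave the other things on the bench alone.

Things in the scene. Friction and masses are not known exactly. Their poses are not given: they have to be found in the camera images.
- jig: Welding jig, bolted down: steel base plate 110 x 190 x 12 mm with a dark bored boss (diameter 72, bore 35.7 mm, seat for the flange at z = 38 mm) and a blue riser block with a toggle clamp. Origin at bench level on the boss axis; z up, y from the boss to the clamp, x across. The base plate reaches from y = -55 to 135 mm and 55 mm either way in x.
- stub: The part, loose, 0.3 to 0.5 kg: pipe of 33.7 mm diameter, 106 mm long, welded through a round flange (diameter 84, 6 mm thick). Origin on the pipe axis at the flange's underside, z along the pipe: pipe from z = 6 to 82 mm above (grip there), spigot from 0 to -24 mm below, in the boss with 1 mm play all round. Seated, its origin is 38 mm above the bench.
- stub_grip (a point): Point on the axis of the stub's upper pipe, 60 mm above the flange's underside: a good height to grip it.
- stub_spigot (a point): Centre of the lower end of the stub's spigot, 24 mm below the flange's underside.
- clamp_arm (a joint): Angle of the clamp's hold-down arm: 0 = shut, foot on the flange (start); 1.33 = stop, fully open, its tip then about 135 mm above the bench and its foot about 50 mm from the pipe's axis. A stiff hinge: it stays where it is left; about 8 N at the lever moves it. Its links make the red lever lean back 0.65 rad for each 1 rad of the arm.
- clamp_hinge (a point): Point on the arm's hinge line, which runs along the jig's x axis, at x = 0, y = 89, z = 70 mm in the jig's frame.
- lever_grip (a point): Point on the axis of the red lever's round grip (17 mm diameter, 62 mm long, 26 mm of it beyond this point); it points up when shut. Opening leans it back, to the jig's +y, by 0.86 rad. From clamp_hinge, jig frame, mm, arm angle t: y = 8 cos t + 4 sin t + 11 cos(.65t) + 68 sin(.65t), z = 4 cos t - 8 sin t + 68 cos(.65t) - 11 sin(.65t).
- pliers: Bystander: locking pliers, 44 x 162 x 14 mm, lying on the right of the bench. Origin at the centre of its underside.
- square: Bystander: steel try square, 100 x 157 x 16 mm, lying at the back. Origin at the centre of its underside.
- spray: Bystander: spray can, diameter 52 mm, 203 mm high, standing at the back left. Origin at the centre of its foot.
- magnet: Bystander: arrow-shaped welding magnet, red with steel faces, 69 x 102 x 14 mm, lying on the left. Origin at the centre of its underside.
- bracket: Bystander: flat rusty cut bracket, 75 x 100 x 5 mm, lying on the left. Origin at the centre of its underside.
Things that resemble listed ones, but are neither listed nor needed, are in the scene too. There is more than one size of the stub; the job needs the larger.

How it is judged:
On the way, in this order (a step that is already met when the one before it is completed fails the run):
1. the clamp is swung fully open (arm angle over 1.1 rad) while the stub still sits in the jig (value of joint clamp_arm above 1.1 rad and z of stub in the frame of jig below 0.048 m), for 0.2 s.
2. the stub, held by the fingers and upright within 17 degrees, is drawn up until its spigot is clear of the boss (z of stub_spigot in the frame of jig above 0.04 m and angle between stub's own z axis and vertical below 0.3 rad and contact force between stub and the fingers above 2 N and value of joint clamp_arm above 1.05 rad), for 0.1 s.
At the end, for the whole second after the job is handed in: The fingers hold the stub still in the air, its axis tipped at least 45 degrees from upright (rule: 40 to 103), spigot end over 0.12 m and flange over 0.15 m above the bench, not touching the jig or its clamp; the clamp arm is still open (over 1.05 rad) (angle between stub's own z axis and vertical between 0.7 and 1.8 rad and height (world z) of stub_spigot above 0.12 m and height (world z) of stub above 0.15 m and contact force between stub and the fingers above 2 N and contact force between stub and jig below 0.1 N and linear speed of stub below 0.03 m/s and angular speed of stub below 0.3 rad/s and value of joint clamp_arm above 1.05 rad); the arm keeps its last pose, push and grip.
It fails at once if a bystander is shifted by more than 20 mm (distance of any of pliers, square, spray, magnet, bracket from where it was at the start of the episode above 0.02 m).
It also fails if it takes over 51 s, if anything falls off the work surface, if the arm or the gripper's body presses on something with over 40 N, if the wrist force passes 120 N, or if a joint passes its speed limit or range.

ROBOT

A 7-joint arm with a two-finger parallel gripper is mounted at the origin on a cart in front of the work surface, level with it; the furniture and walls round the work are solid. World frame = base frame: x ahead of the robot, y to its left, z up, the work surface at z = 0. Lengths are in m, angles in rad, forces in N, time in s.
With the tool pointing down it reaches from about 0.4 to 0.85 m from the base axis. Payload 10.4 kg.
Tool frame: the origin (TCP) lies between the finger pads; the fingertips stand 17 mm ahead of it and the grasp point (between the pads) lies 2 mm behind it; z points along the fingers, y is the line along which they close (so a half turn about z gives the same grasp; the last joint's range is limited). The gripper opens to 85 mm and grips with 20 to 120 N. Pads are 22 mm wide; open, the fingers measure 114 mm over their backs; the gripper's body (76 mm by 85 mm) begins 54 mm behind the grasp point. The pads swing forward as they close: fully open they stand 13 mm farther back than shut.
Start: joints at [-1.164, 0.332, -0.065, 1.46, 0.022, 1.35, -0.088], TCP at [0.26, 0.568, 0.248] pointing down, gripper open.
Joint ranges: [-2.6, 2.6], [-0.5, 2.12], [-1.47, 1.34], [0.16, 2.42], [-1.27, 4.41], [0.06, 2.06], [-2.6, 2.6]. Speed limits (rad/s): [2.22, 2.22, 2.79, 2.79, 3.14, 3.14, 3.14].

INTERFACE

Orientations are given as a unit quaternion [x, y, z, w].
In Python, from workcell import readout, imaging, manip gives the robot as it stands. The module is installed in compiled form; this text tells all that it offers.
- The arm moves only by the shell command python3 -m crank 'ROWS' [OPENING] [FORCE]. ROWS is JSON, a list of rows, each a list of 4 numbers: the shift along the tool's x, y, z as a fraction of full scale, then the turn about the tool's z as a fraction of full scale. In form: [[x, y, z, yaw], ...]. A call has 1 to 5 rows; each row is the pose to reach, as a shift and turn from the pose commanded when the call began, along the tool's axes at that moment; what a row does not reach only later rows make up. Full scale, the value 1, is 400 mm for a shift and 60 degrees for a turn. A row lasts 1/12 s, in which the tool goes at most 41.7 mm and 7.16 degrees, less where a joint would pass 70% of its speed; a pose out of reach is approached as far as the arm can. A call with a number of a shift or a turn outside -1 to 1 is refused whole. A call with a gripper value outside its range is refused whole. OPENING is the gripper command: -1 is shut, 1 is fully open, values between are in proportion, set as the call begins (- or left out, the last holds). The fingers move at their own pace and stop on an object; FORCE is the grip in N (left out, the last holds). Time passes only in rows, so rows that repeat a pose let the fingers close. It gives the time, the measured TCP pose, the force, the opening and the grip force at its end, in the units of the state.
- readout.get_obs(): the state, without advancing time (a new reading comes with each control period).
- imaging.camera(name): name is "scene" or "top"; returns a dict with "color" (480x640x3 uint8, red, green, blue), "fx", "fy", "cx", "cy" (pixels), "k1" (the pictures are not rectified: a ray, as slopes to the right and down, at radius r is drawn at 1 + k1 r^2 times it, then the intrinsics apply), "rvec" (rotation vector, rad) and "tvec" (3), from world to camera coordinates, as OpenCV has them. Camera axes: x right, y down, z forward; pixel columns grow to the right and rows downward; lengths in m; the calibration is good to about 2 mm. A picture is of the moment at which its call begins. There is no depth.
- manip.hand_in(): hands the job in; it is judged then, once.
The state is a dict: "clock": time; "joint_pos": joint angles; "joint_velocities": joint speeds; "tau": joint torques, N m; "position": TCP position; "ee_rot": TCP orientation; "ft_force": force on the tool from outside, world axes, zero at the start; "torque": the same for the moment, N m; "grip_width": opening from 0.0 (shut) to 1.0 (fully open); "grasp_force": force on a finger pad.
Only numpy, scipy, OpenCV 4.12 (cv2) and the standard library are available. Lean on these libraries where they do the work, as an engineer would, in place of code of your own. Each camera call takes 0.05 s, during which the arm holds its last target. There are 200 camera calls.

## Working session

There is one attempt and no reset: what is moved stays moved. The work goes in short steps, Python scripts to look and compute and a shell command to move; the robot and the scene stay as the last step left them, time stands still between calls to the robot, and variables do not carry over. Pictures are saved under pics/ and viewed, at most 10 in all, crops included, and the job is handed in when it is done.

```bash
mkdir -p pics; python3 - <<'E'
from workcell import readout, imaging
import cv2,pickle
for n in("scene","top"):
    c=imaging.camera(n); pickle.dump(c,open(n+".pkl","wb"))
    cv2.imwrite(f"pics/{n}0.png",c["color"][:,:,::-1]); print(n,{k:v for k,v in c.items() if k!="color"})
o=readout.get_obs()
for k in o: print(k,o[k])
E
```

```text
scene {'fx': 458.69511539513957, 'fy': 458.69511539513957, 'cx': 316.3804141199224, 'cy': 238.34540871602985, 'k1': -0.10304746544091135, 'rvec': array([ 1.99384107, -0.60722014,  0.38141531]), 'tvec': array([-0.46657606,  0.23829925,  0.72776409])}
top {'fx': 532.4364849154528, 'fy': 532.4364849154528, 'cx': 319.61580013459456, 'cy': 245.688959718687, 'k1': -0.10444115096170904, 'rvec': array([ 2.1487071 , -2.20637301,  0.03658074]), 'tvec': array([0.0572033 , 0.56671355, 1.17274194])}
clock 0.1
joint_pos [-1.16363189  0.3328086  -0.06471499  1.46085733  0.02160371  1.34989076
 -0.08850768]
joint_velocities [-0.00039264 -0.00228808  0.00058607 -0.00279655  0.00015564 -0.00121634
 -0.00157619]
tau [ 1.43740996e-03 -6.26743484e+01  4.88705363e-02 -3.92433786e+01
  1.62049674e-02  6.86821135e-03 -4.09010170e-05]
position [0.26027515 0.56788383 0.24759556]
ee_rot [ 2.13219362e-01  9.77004146e-01 -6.24943376e-04 -1.07867762e-04]
ft_force [-0.93451296 -0.24120393 -0.74020334]
torque [-0.04760891 -0.06430516  0.00318982]
grasp_force 0.0
grip_width 0.9998429666126432
```

View pics/scene0.png

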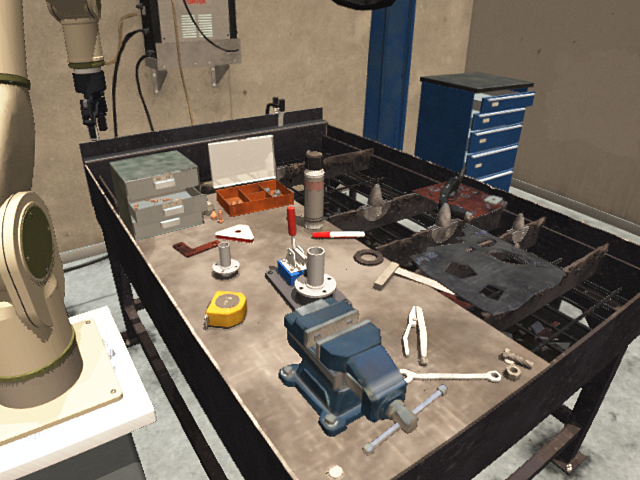

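View pics/top0.png

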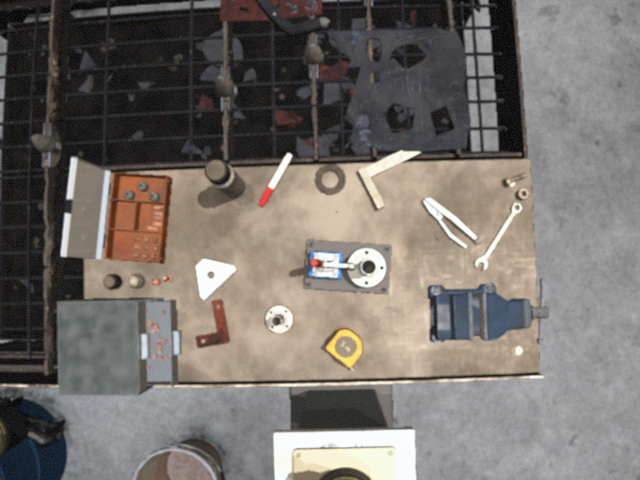

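Candidates for the stub: the large one in the jig, scene (316,268) / top (370,267), and a small loose one, scene (225,260) / top (279,319). Candidates for the lever: the upright red grip at scene (292,220) / top (317,264), and a red-handled marker lying at scene (338,234) / top (276,180). I choose the stub in the jig and the upright lever, and check them in a close crop.

```bash
cat > h.py <<'E'
import numpy as np,cv2,pickle
from scipy.spatial.transform import Rotation as R
def cam(n): return pickle.load(open(n+".pkl","rb"))
def KD(c): return np.array([[c["fx"],0,c["cx"]],[0,c["fy"],c["cy"]],[0,0,1.]]),np.array([c["k1"],0,0,0.])
def ray(c,uv):
    K,D=KD(c); p=cv2.undistortPoints(np.array([[uv]],float),K,D)[0,0]
    Rm=cv2.Rodrigues(c["rvec"])[0]; d=Rm.T@np.array([*p,1]); return -Rm.T@c["tvec"],d/np.linalg.norm(d)
def onz(c,uv,z): o,d=ray(c,uv); return o+d*(z-o[2])/d[2]
def tri(uvs,uvt):
    A=[];b=[]
    for n,uv in(("scene",uvs),("top",uvt)):
        o,d=ray(cam(n),uv); P=np.eye(3)-np.outer(d,d); A.append(P);b.append(P@o)
    x=np.linalg.lstsq(np.vstack(A),np.hstack(b),rcond=None)[0]
    return x,[np.linalg.norm(a@x-bb) for a,bb in zip(A,b)]
def proj(c,X):
    K,D=KD(c); return cv2.projectPoints(np.atleast_2d(np.array(X,float)),c["rvec"],c["tvec"],K,D)[0][:,0]
E
python3 - <<'E'
import cv2,numpy as np
a=cv2.imread("pics/scene0.png")[200:310,255:345]; b=cv2.imread("pics/top0.png")[225:305,295:400]
cv2.imwrite("pics/crop.png",np.hstack([cv2.copyMakeBorder(cv2.resize(i,None,fx=s,fy=s,interpolation=cv2.INTER_CUBIC),0,550-int(i.shape[0]*s),0,0,0) for i,s in((a,4),(b,4))]))
E
```

```text
(no output)
```

View pics/crop.png

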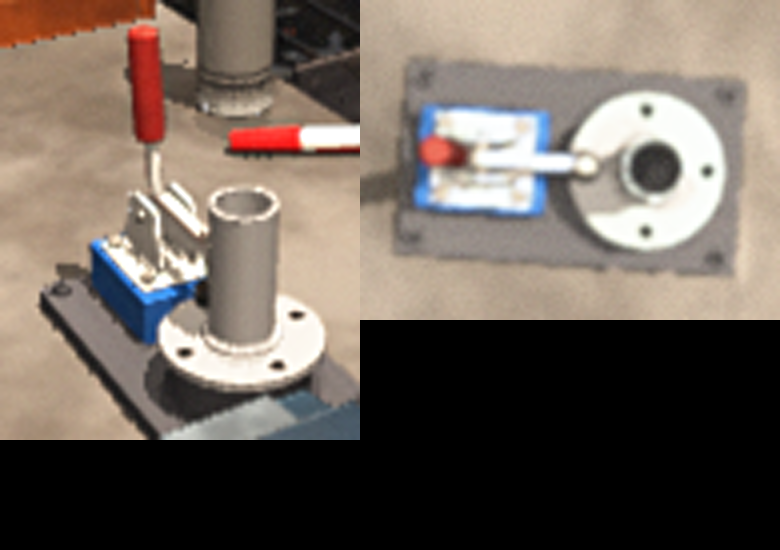

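The crop confirms it: the large stub with the clamp foot on its flange, pipe top at scene (316,250.7) / top (369,266.5). The red lever is upright, its tip at scene (291,207.5) / top (313,262.4).

```bash
python3 - <<'E'
from h import *
np.set_printoptions(precision=4,suppress=True)
t=cam("top")
print("pipe top",tri((316,250.7),(369,266.5)))
print("lever tip",tri((291,207.5),(313,262.4)))
cs=np.array([onz(t,p,.012) for p in((307,240),(391.3,245),(304.3,288.5),(388.8,293.5))]);print(cs)
y=cs[[0,2]].mean(0)-cs[[1,3]].mean(0);L=np.linalg.norm(y);yh=y/L
print("L",L,"W",np.linalg.norm(cs[0]-cs[2]),"jig y",yh,"angle",np.degrees(np.arctan2(yh[1],yh[0])))
O=cs.mean(0)-yh*.04;print("origin from plate",O)
for n,u,v in(("small",279,319),):print(onz(t,(u,v),.06))
print("spray",onz(t,(217,168),.2),"marker",onz(t,(276,180),0))
print("cams",ray(t,(320,240)),ray(cam("scene"),(320,240))[0])
E
```

```text
pipe top (array([ 0.5183, -0.061 ,  0.1197]), [np.float64(0.0019172936278686794), np.float64(0.0019172936278684936)])
lever tip (array([0.5293, 0.0505, 0.1662]), [np.float64(0.003077788201244841), np.float64(0.0030777882012448885)])
[[ 0.582   0.0704  0.012 ]
 [ 0.5655 -0.1185  0.012 ]
 [ 0.4733  0.0791  0.012 ]
 [ 0.4573 -0.1094  0.012 ]]
L 0.18938686311487882 W 0.109026027829999 jig y [0.0858 0.9963 0.    ] angle 85.08075761510827
origin from plate [ 0.5161 -0.0595  0.012 ]
[0.4101 0.1324 0.06  ]
spray [0.7127 0.2319 0.2   ] marker [0.723 0.139 0.   ]
cams (array([0.4958, 0.0113, 1.2057]), array([ 0.0713,  0.0249, -0.9971])) [ 0.0809 -0.6961  0.5595]
```

```bash
cat > go.py <<'E'
# python3 go.py yawdeg  x y z [x y z ...] (jig frame mm) : shifts (fractions) from the current pose, tool y axis angle wanted in jig frame
import sys
from h import *
from workcell import readout
O=np.array([.517,-.060,0]); J=R.from_euler('z',-4.9,degrees=True)
o=readout.get_obs(); T=R.from_quat(o["ee_rot"]); p=np.array(o["position"])
ty=J.inv().apply(T.apply([0,1,0])); a=np.degrees(np.arctan2(ty[1],ty[0]))
print("clock %.2f jig mm"%o["clock"],(J.inv().apply(p-O)*1000).round(1),"ty ang %.1f"%a,"zaxis",T.apply([0,0,1]).round(3),"F",np.round(o["ft_force"],1),"grip %.3f %.1f"%(o["grip_width"],o["grasp_force"]),"q",np.round(o["joint_pos"],2))
if len(sys.argv)>1:
    w=list(map(float,sys.argv[1:])); d=(w[0]-a+180)%360-180
    print("yaw frac",round(-d/60,3))
    for k in range(1,len(w),3):
        X=O+J.apply(np.array(w[k:k+3])/1000); print(w[k:k+3],(T.inv().apply(X-p)/.4).round(4))
E
python3 -m crank '[[0,0,-0.2,0.585],[0,0,-0.2,0.585],[0,0,-0.2,0.585],[0,0,-0.2,0.585],[0,0,-0.2,0.585]]' -1
python3 -m crank '[[0,0,0,0.585],[0,0,0,0.585],[0,0,0,0.585],[0,0,0,0.585],[0,0,0,0.585]]'
python3 go.py 0 0 60 250 0 70 175
```

```text
clock: 0.52
position: [0.2604, 0.5683, 0.3286]
ee_rot: [0.501, 0.866, 0.0, -0.0]
ft_force: [0.1, 0.0, 0.1]
grip_width: 0.296
grasp_force: 0.0
clock: 0.93
position: [0.2604, 0.568, 0.3279]
ee_rot: [0.738, 0.674, -0.0, 0.0]
ft_force: [0.1, -0.2, -0.1]
grip_width: -0.0
grasp_force: 0.0
clock 0.93 jig mm [-309.3  603.8  327.9] ty ang -0.3 zaxis [-0.    -0.001 -1.   ] F [ 0.1 -0.2 -0.1] grip -0.000 0.0 q [-1.28  0.3   0.09  1.34 -0.03  1.5  -1.29]
yaw frac -0.005
[0.0, 60.0, 250.0] [-1.3554  0.7803  0.1955]
[0.0, 70.0, 175.0] [-1.3303  0.7802  0.383 ]
```

```bash
python3 -m crank '[[-0.45,0.26,0,0],[-0.45,0.26,0,0],[-0.45,0.26,0,0],[-0.45,0.26,0,0],[-0.45,0.26,0,0]]' >/dev/null
python3 -m crank '[[-0.45,0.26,0,0],[-0.45,0.26,0,0],[-0.45,0.26,0,0],[-0.45,0.26,0,0],[-0.45,0.26,0,0]]' >/dev/null
python3 -m crank '[[-0.45,0.26,0.15,0],[-0.45,0.26,0.15,0],[-0.45,0.26,0.15,0],[-0.45,0.26,0.15,0],[-0.45,0.26,0.15,0],[-0.45,0.26,0.15,0]]' >/dev/null
python3 -m crank '[[-0.1,0,0,0],[0,0,0,0],[0,0,0,0]]' >/dev/null
python3 go.py 0 2 65 175 2 65 159
```

```text
clock 2.02 jig mm [-101.5  246.8  328.2] ty ang 0.1 zaxis [-0.     0.002 -1.   ] F [-2.2  2.4 -1. ] grip 0.000 0.0 q [-0.9  -0.05  0.38  1.72  0.02  1.46 -0.61]
yaw frac 0.002
[2.0, 65.0, 175.0] [-0.4559  0.2582  0.3818]
[2.0, 65.0, 159.0] [-0.456   0.2582  0.4218]$: bad value
```

```bash
python3 -m crank '[[-0.45,0.26,0.1,0],[-0.45,0.26,0.1,0],[-0.45,0.26,0.1,0],[-0.45,0.26,0.1,0],[-0.45,0.26,0.1,0]]' >/dev/null
python3 -m crank '[[0,0,0.25,0],[0,0,0.25,0],[0,0,0.25,0],[0,0,0.25,0]]' >/dev/null
python3 - <<'E'
from workcell import imaging
import cv2,numpy as np,pickle
i=[]
for n,(x,y) in(("scene",(240,180)),("top",(280,215))):
    c=imaging.camera(n); i.append(cv2.resize(c["color"][y:y+110,x:x+100,::-1],None,fx=4,fy=4,interpolation=cv2.INTER_CUBIC))
cv2.imwrite("pics/a1.png",np.hstack(i))
E
python3 go.py 0 2 65 165 2 88 159 2 118 146 2 138 122 2 142 118
```

```text
clock 2.87 jig mm [  1.8  67.2 189.3] ty ang 0.1 zaxis [-0. -0. -1.] F [-0.3 -0.5  0.7] grip 0.001 0.0 q [-0.66  0.16  0.62  1.83 -0.1   1.18 -0.09]
yaw frac 0.001
[2.0, 65.0, 165.0] [-0.0054  0.0006  0.0609]
[2.0, 88.0, 159.0] [0.0521 0.0007 0.0759]
[2.0, 118.0, 146.0] [0.1271 0.0008 0.1083]
[2.0, 138.0, 122.0] [0.1771 0.0009 0.1683]
[2.0, 142.0, 118.0] [0.1871 0.0009 0.1783]
```

View pics/a1.png

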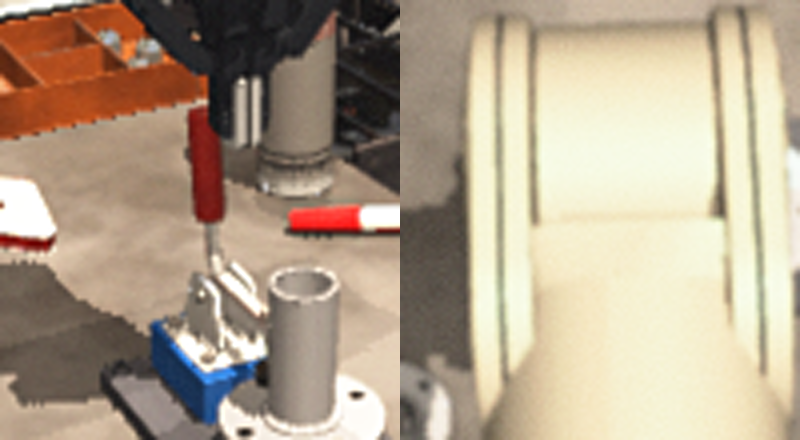

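The shut fingers hang just on the boss side of the lever (scene (303,210)); the lever's tip is at (291,207). I'll lower and push.

```bash
python3 -m crank '[[-0.01,0,0.04,0],[-0.01,0,0.075,0],[0.02,0,0.075,0],[0.045,0,0.075,0],[0.045,0,0.075,0]]'
python3 go.py 0 2 88 159 2 105 153 2 118 146 2 130 134 2 138 122 2 143 117
```

```text
clock: 3.28
position: [0.5271, 0.0282, 0.1607]
ee_rot: [0.735, 0.678, 0.001, 0.0]
ft_force: [0.5, 0.4, 0.3]
grip_width: 0.001
grasp_force: 0.0
clock 3.28 jig mm [  2.5  88.8 160.7] ty ang 0.3 zaxis [ 0.002  0.002 -1.   ] F [0.5 0.4 0.3] grip 0.001 0.0 q [-0.68  0.2   0.6   1.86 -0.13  1.12 -0.11]
yaw frac 0.005
[2.0, 88.0, 159.0] [-0.0019 -0.0014  0.0041]
[2.0, 105.0, 153.0] [ 0.0406 -0.0012  0.0192]
[2.0, 118.0, 146.0] [ 0.073  -0.001   0.0368]
[2.0, 130.0, 134.0] [ 0.103  -0.001   0.0668]
[2.0, 138.0, 122.0] [ 0.1229 -0.0009  0.0969]
[2.0, 143.0, 117.0] [ 0.1354 -0.0009  0.1094]
```

```bash
python3 -m crank '[[0.02,0,0.01,0],[0.04,0,0.018,0],[0.057,0,0.028,0],[0.073,0,0.037,0],[0.073,0,0.037,0]]'
python3 -m crank '[[0.015,0,0.015,0],[0.03,0,0.03,0],[0.04,0,0.045,0],[0.05,0,0.06,0],[0.05,0,0.06,0]]'
python3 go.py 0 2 138 122 2 143 117
```

```text
clock: 3.7
position: [0.5298, 0.0542, 0.1453]
ee_rot: [0.736, 0.677, 0.001, 0.001]
ft_force: [1.3, -3.3, 2.8]
grip_width: 0.001
grasp_force: 2.0
clock: 4.12
position: [0.5318, 0.0746, 0.1212]
ee_rot: [0.736, 0.677, 0.002, 0.001]
ft_force: [1.6, -1.7, 2.1]
grip_width: -0.003
grasp_force: 1.5
clock 4.12 jig mm [  3.2 135.4 121.2] ty ang 0.1 zaxis [ 0.004  0.    -1.   ] F [ 1.6 -1.7  2.1] grip -0.003 1.5 q [-0.72  0.27  0.56  1.87 -0.17  1.04 -0.17]
yaw frac 0.002
[2.0, 138.0, 122.0] [ 0.0066 -0.0031 -0.002 ]
[2.0, 143.0, 117.0] [ 0.0191 -0.0031  0.0105]
```

```bash
python3 -m crank '[[0.01,0,0.008,0],[0.015,0,0.012,0],[0.015,0,0.012,0]]'
python3 -m crank '[[0.005,0,0.005,0],[0.012,0,0.012,0],[0.012,0,0.012,0]]'
python3 - <<'E'
from workcell import imaging
import cv2
c=imaging.camera("scene"); cv2.imwrite("pics/a2.png",cv2.resize(c["color"][180:310,240:380,::-1],None,fx=4,fy=4,interpolation=cv2.INTER_CUBIC))
E
python3 go.py 0 2 138 122 2 143 117
```

```text
clock: 4.37
position: [0.5324, 0.0763, 0.1185]
ee_rot: [0.737, 0.676, 0.0, 0.002]
ft_force: [-8.8, -15.5, 28.6]
grip_width: -0.001
grasp_force: 16.0
clock: 4.62
position: [0.5336, 0.0771, 0.1167]
ee_rot: [0.739, 0.674, -0.0, 0.003]
ft_force: [-22.5, -31.1, 63.1]
grip_width: 0.001
grasp_force: 37.3
clock 4.67 jig mm [  4.9 137.9 116.7] ty ang -0.3 zaxis [ 0.004 -0.005 -1.   ] F [-21.9 -30.9  64.4] grip 0.000 37.6 q [-0.72  0.28  0.56  1.87 -0.17  1.03 -0.18]
yaw frac -0.005
[2.0, 138.0, 122.0] [ 0.     -0.0071 -0.0132]
[2.0, 143.0, 117.0] [ 0.0126 -0.0072 -0.0008]
```

View pics/a2.png

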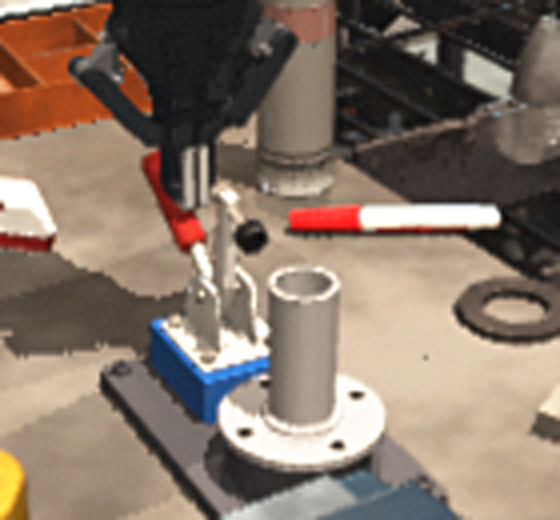

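The lever is leaned back on its stop (force jumped) and the arm stands up, black foot at scene (302,238), clear of the pipe. I'll retreat upward and go over the pipe.

```bash
python3 -m crank '[[-0.02,0,-0.05,0],[-0.02,0,-0.15,0],[-0.02,0,-0.25,0],[-0.02,0,-0.3,0],[-0.02,0,-0.3,0]]' 0.5 30
python3 -m crank '[[-0.1,0,0,0],[-0.2,0,0,0],[-0.3,0,0,0],[-0.327,0,0,0],[-0.327,0,0,0]]'
python3 -m crank '[[0,0,0.08,0],[0,0,0.12,0],[0,0,0.12,0]]'
python3 - <<'E'
from workcell import imaging
import cv2,pickle
c=imaging.camera("scene"); pickle.dump(c,open("s2.pkl","wb"));cv2.imwrite("pics/a3.png",cv2.resize(c["color"][180:310,240:380,::-1],None,fx=4,fy=4,interpolation=cv2.INTER_CUBIC))
E
python3 go.py 0 0 0 160 0 0 88
```

```text
clock: 5.08
position: [0.5329, 0.0773, 0.2365]
ee_rot: [0.736, 0.677, 0.004, 0.001]
ft_force: [-0.3, 0.0, 0.2]
grip_width: 0.708
grasp_force: 0.0
clock: 5.5
position: [0.519, -0.0576, 0.2311]
ee_rot: [0.738, 0.674, 0.0, 0.0]
ft_force: [-0.0, 0.8, -0.0]
grip_width: 0.748
grasp_force: 0.0
clock: 5.75
position: [0.5178, -0.0522, 0.1795]
ee_rot: [0.736, 0.677, -0.002, -0.002]
ft_force: [-1.3, -0.1, -0.3]
grip_width: 0.75
grasp_force: 0.0
clock 5.80 jig mm [  1.    7.7 181.5] ty ang 0.2 zaxis [-0.003 -0.    -1.   ] F [ 0.2 -0.3  0.2] grip 0.747 0.0 q [-0.6   0.17  0.68  1.85 -0.12  1.16  0.04]
yaw frac 0.003
[0.0, 0.0, 160.0] [-0.0191 -0.0025  0.0538]
[0.0, 0.0, 88.0] [-0.0191 -0.002   0.2338]
```

View pics/a3.png

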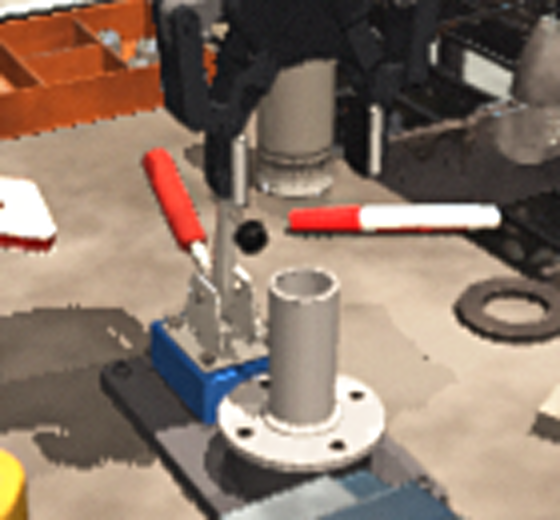

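The clamp stays open. The fingers straddle the pipe, whose top is at scene (316,251). I'll shift 8 mm in -y and descend.

```bash
python3 -m crank '[[-0.018,-0.002,0,0],[-0.018,-0.002,0.05,0],[-0.018,-0.002,0.1,0],[-0.018,-0.002,0.1,0]]'
python3 go.py 0 0 0 88
python3 -m crank '[[0,0,0.06,0],[0,0,0.11,0],[0,0,0.13,0],[0,0,0.13,0]]'
python3 go.py 0 0 0 88
```

```text
clock: 6.13
position: [0.517, -0.0607, 0.141]
ee_rot: [0.736, 0.677, -0.001, -0.001]
ft_force: [-1.3, 1.0, 0.1]
grip_width: 0.751
grasp_force: 0.0
clock 6.13 jig mm [ 1.00e-01 -7.00e-01  1.41e+02] ty ang 0.1 zaxis [-0.002 -0.    -1.   ] F [-1.3  1.   0.1] grip 0.751 0.0 q [-0.57  0.22  0.68  1.9  -0.16  1.08  0.08]
yaw frac 0.002
[0.0, 0.0, 88.0] [1.900e-03 1.000e-04 1.326e-01]
clock: 6.47
position: [0.5177, -0.0608, 0.0904]
ee_rot: [0.736, 0.677, -0.001, -0.0]
ft_force: [-1.1, -0.4, -0.3]
grip_width: 0.751
grasp_force: 0.0
clock 6.47 jig mm [ 0.7 -0.7 90.4] ty ang 0.1 zaxis [-0.001 -0.    -1.   ] F [-1.1 -0.4 -0.3] grip 0.751 0.0 q [-0.54  0.3   0.66  1.94 -0.22  0.98  0.13]
yaw frac 0.001
[0.0, 0.0, 88.0] [ 0.0018 -0.0018  0.0059]
```

```bash
python3 -m crank '[[0,0,0.004,0],[0,0,0.004,0],[0,0,0.004,0],[0,0,0.004,0],[0,0,0.004,0]]' -1 45
python3 -m crank '[[0,0,0,0],[0,0,0,0],[0,0,0,0]]'
python3 go.py 0 0 0 88
python3 -m crank '[[0,0,-0.03,0],[0,0,-0.06,0],[0,0,-0.1,0],[0,0,-0.15,0],[0,0,-0.15,0]]'
python3 -m crank '[[0,0,-0.05,0],[0,0,-0.05,0],[0,0,-0.05,0]]'
python3 - <<'E'
from workcell import imaging
import cv2
c=imaging.camera("scene"); cv2.imwrite("pics/a4.png",cv2.resize(c["color"][160:310,240:380,::-1],None,fx=4,fy=4,interpolation=cv2.INTER_CUBIC))
E
python3 go.py 0
```

```text
clock: 6.88
position: [0.5185, -0.0609, 0.0903]
ee_rot: [0.736, 0.677, 0.001, 0.0]
ft_force: [-2.9, 0.9, 5.5]
grip_width: 0.386
grasp_force: 44.1
clock: 7.13
position: [0.5185, -0.0609, 0.0903]
ee_rot: [0.736, 0.677, 0.001, 0.0]
ft_force: [-4.2, 0.3, 6.5]
grip_width: 0.381
grasp_force: 44.1
clock 7.13 jig mm [ 1.5 -0.7 90.3] ty ang 0.1 zaxis [ 0.001  0.001 -1.   ] F [-4.2  0.3  6.5] grip 0.381 44.1 q [-0.54  0.3   0.66  1.94 -0.22  0.97  0.13]
yaw frac 0.001
[0.0, 0.0, 88.0] [ 0.0018 -0.0039  0.0057]
clock: 7.55
position: [0.5201, -0.0613, 0.1534]
ee_rot: [0.736, 0.677, 0.003, 0.002]
ft_force: [0.3, 0.2, -4.8]
grip_width: 0.383
grasp_force: 46.0
clock: 7.8
position: [0.5184, -0.0608, 0.1693]
ee_rot: [0.736, 0.677, 0.001, 0.0]
ft_force: [-0.8, -0.3, -4.9]
grip_width: 0.377
grasp_force: 46.5
clock 7.85 jig mm [  0.9  -0.7 168.5] ty ang 0.1 zaxis [ 0.  0. -1.] F [-0.3  0.6 -3.8] grip 0.382 46.5 q [-0.59  0.18  0.69  1.87 -0.13  1.13  0.06]
yaw frac 0.001
```

View pics/a4.png

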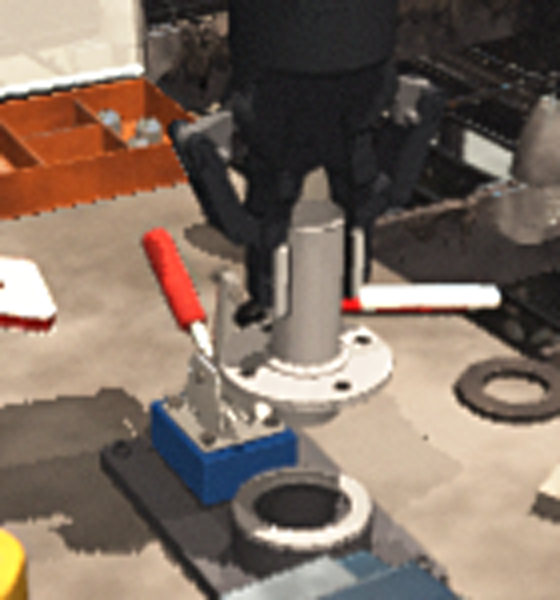

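The stub is out and upright in the fingers (flange at scene (317,257)), with the bore empty and the clamp open. The tool can't tilt, so I'll tip the stub in the pads by dragging its flange rim against the bolted boss with a light grip. First step: turn the closing line along the jig's y, beside the boss on its +x side.

```bash
python3 -m crank '[[-0.01,0.06,0,0],[-0.01,0.14,0,0],[-0.01,0.21,0,0.1],[-0.01,0.21,0,0.2],[-0.01,0.21,0,0.3]]'>/dev/null
python3 -m crank '[[0,0,0,0.12],[0,0,0,0.24],[0,0,0,0.36],[0,0,0,0.48],[0,0,0,0.6]]' >/dev/null
python3 -m crank '[[0,0,0,0.12],[0,0,0,0.24],[0,0,0,0.36],[0,0,0,0.48],[0,0,0,0.6]]' >/dev/null
python3 -m crank '[[0,0,0,0],[0,0,0,0],[0,0,0,0]]'
python3 go.py -90 85 -5 110 85 -5 82
```

```text
clock: 9.35
position: [0.6011, -0.0718, 0.1682]
ee_rot: [0.999, -0.037, -0.0, 0.0]
ft_force: [0.0, -0.6, -4.7]
grip_width: 0.383
grasp_force: 47.2
clock 9.35 jig mm [ 84.8  -4.6 168.2] ty ang -89.3 zaxis [-0.001 -0.    -1.   ] F [ 0.  -0.6 -4.7] grip 0.383 47.2 q [-0.7   0.5   0.99  1.66 -0.44  1.23 -1.26]
yaw frac 0.012
[85.0, -5.0, 110.0] [0.0007 0.0009 0.1455]
[85.0, -5.0, 82.0] [0.0008 0.0009 0.2155]
```

```bash
python3 -m crank '[[0,0,0.08,0],[0,0,0.15,0],[0,0,0.2,0],[0,0,0.2,0],[0,0,0.2,0]]'
python3 go.py -90 85 -5 80
```

```text
clock: 9.77
position: [0.6009, -0.0721, 0.0886]
ee_rot: [0.999, -0.038, -0.001, 0.0]
ft_force: [0.4, 0.0, -3.7]
grip_width: 0.384
grasp_force: 47.0
clock 9.77 jig mm [84.6 -4.9 88.6] ty ang -89.4 zaxis [-0.002 -0.    -1.   ] F [ 0.4  0.  -3.7] grip 0.384 47.0 q [-0.65  0.59  0.92  1.73 -0.52  1.09 -1.21]
yaw frac 0.009
[85.0, -5.0, 80.0] [0.0011 0.0004 0.0215]
```

```bash
python3 -m crank '[[0,0,0.01,0],[0,0,0.02,0],[0,0,0.02,0],[0,0,0.02,0]]' -1 20
python3 -m crank '[[-0.01,0,0,0],[-0.02,0,0,0],[-0.03,0,0,0],[-0.04,0,-0.005,0],[-0.05,0,-0.01,0]]'
python3 -m crank '[[0,0,0,0]]'
python3 go.py -90 50 -5 88
```

```text
clock: 10.1
position: [0.6016, -0.0718, 0.0815]
ee_rot: [0.999, -0.039, 0.0, -0.0]
ft_force: [0.2, 0.1, -3.6]
grip_width: 0.385
grasp_force: 47.1
clock: 10.52
position: [0.5831, -0.0704, 0.086]
ee_rot: [0.999, -0.039, 0.003, 0.0]
ft_force: [9.2, -1.0, -7.7]
grip_width: 0.383
grasp_force: 47.2
clock: 10.6
position: [0.5827, -0.0704, 0.0863]
ee_rot: [0.999, -0.039, 0.002, -0.0]
ft_force: [5.2, -1.0, -4.3]
grip_width: 0.382
grasp_force: 47.3
clock 10.60 jig mm [66.3 -4.8 86.3] ty ang -89.5 zaxis [ 0.005 -0.    -1.   ] F [ 5.2 -1.  -4.3] grip 0.382 47.3 q [-0.68  0.55  0.94  1.78 -0.51  1.06 -1.21]
yaw frac 0.008
[50.0, -5.0, 88.0] [-0.0408  0.0002 -0.0045]
```

```bash
python3 -m crank '[[-0.01,0,0,0],[-0.02,0,-0.002,0],[-0.03,0,-0.004,0],[-0.04,0,-0.004,0],[-0.04,0,-0.004,0]]'
python3 - <<'E'
from workcell import imaging
import cv2
c=imaging.camera("scene"); cv2.imwrite("pics/a5.png",cv2.resize(c["color"][180:310,250:390,::-1],None,fx=4,fy=4,interpolation=cv2.INTER_CUBIC))
E
python3 go.py -90 36 -5 88
```

```text
clock: 11.02
position: [0.5696, -0.0698, 0.0899]
ee_rot: [0.999, -0.039, 0.006, 0.0]
ft_force: [10.8, -2.4, 6.7]
grip_width: 0.385
grasp_force: 48.8
clock 11.07 jig mm [53.3 -5.3 89.9] ty ang -89.5 zaxis [ 0.011 -0.001 -1.   ] F [10.7 -1.1  7.5] grip 0.382 48.8 q [-0.72  0.52  0.96  1.82 -0.49  1.05 -1.22]
yaw frac 0.008
[36.0, -5.0, 88.0] [-0.0434 -0.0011  0.0043]
```

View pics/a5.png

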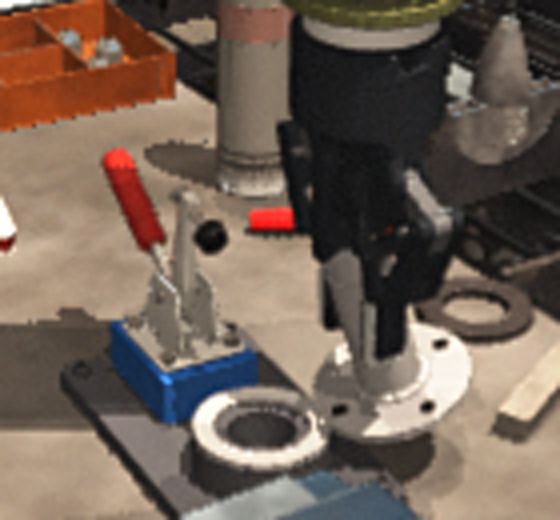

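The stub is tipping as planned: the pipe top leans toward the clamp at crop (345,270), and the flange rim bears on the boss wall at (325,415). I'll continue.

```bash
python3 -m crank '[[-0.01,0,0.001,0],[-0.02,0,0.002,0],[-0.03,0,0.003,0],[-0.045,0,0.003,0],[-0.045,0,0.003,0]]'
python3 -m crank '[[-0.012,0,0,0],[-0.025,0,0,0],[-0.037,0,0.003,0],[-0.037,0,0.003,0],[-0.037,0,0.003,0]]'
python3 - <<'E'
from workcell import imaging
import cv2
c=imaging.camera("scene"); cv2.imwrite("pics/a6.png",cv2.resize(c["color"][180:310,250:390,::-1],None,fx=4,fy=4,interpolation=cv2.INTER_CUBIC))
E
python3 go.py -90 6 -5 84
```

```text
clock: 11.48
position: [0.5495, -0.0681, 0.0872]
ee_rot: [0.999, -0.039, 0.003, -0.0]
ft_force: [7.6, -2.0, -1.8]
grip_width: 0.383
grasp_force: 44.4
clock: 11.9
position: [0.5343, -0.0668, 0.0853]
ee_rot: [0.999, -0.039, 0.002, -0.0]
ft_force: [6.6, -1.1, -3.0]
grip_width: 0.381
grasp_force: 42.8
clock 11.95 jig mm [17.9 -5.3 85.3] ty ang -89.5 zaxis [ 0.005 -0.    -1.   ] F [ 6.3 -0.6 -2.8] grip 0.382 42.8 q [-0.78  0.45  0.99  1.91 -0.45  1.01 -1.23]
yaw frac 0.008
[6.0, -5.0, 84.0] [-0.0297 -0.001   0.0031]
```

View pics/a6.png

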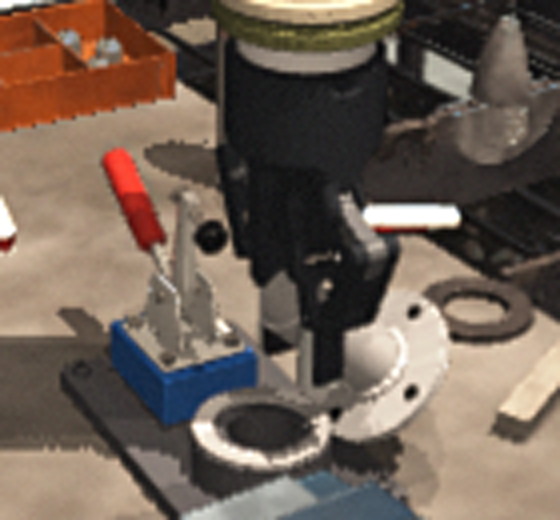

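It works: the flange now stands at roughly 50-55° (crop (400,360)), hooked behind the boss edge at (330,410). I'll drag 12 mm more, grip hard, back off and lift.

```bash
python3 -m crank '[[-0.012,0,0,0],[-0.022,0,0.002,0],[-0.03,0,0.003,0],[-0.03,0,0.003,0]]'
python3 -m crank '[[0,0,0,0],[0,0,0,0],[0,0,0,0],[0,0,0,0]]' -1 110
python3 go.py -90 25 -8 110 60 -10 300
```

```text
clock: 12.28
position: [0.5221, -0.0657, 0.0836]
ee_rot: [0.999, -0.039, 0.002, -0.0]
ft_force: [9.7, -2.1, -9.1]
grip_width: 0.378
grasp_force: 43.7
clock: 12.62
position: [0.5227, -0.0656, 0.0837]
ee_rot: [0.999, -0.039, 0.003, 0.0]
ft_force: [10.7, -0.7, -11.7]
grip_width: 0.372
grasp_force: 109.6
clock 12.62 jig mm [ 6.1 -5.1 83.7] ty ang -89.5 zaxis [ 0.005 -0.    -1.   ] F [ 10.7  -0.7 -11.7] grip 0.372 109.6 q [-0.8   0.43  1.01  1.95 -0.43  1.   -1.24]
yaw frac 0.008
[25.0, -8.0, 110.0] [ 0.0475  0.0076 -0.0656]
[60.0, -10.0, 300.0] [ 0.1373  0.0133 -0.5401]
```

```bash
python3 -m crank '[[0.01,0,0,0],[0.02,0,-0.02,0],[0.04,0,-0.06,0],[0.06,0,-0.12,0],[0.08,0,-0.18,0]]'
python3 -m crank '[[0.04,0,-0.08,0],[0.06,0,-0.16,0],[0.06,0,-0.24,0],[0.06,0,-0.3,0],[0.06,0,-0.36,0]]'
python3 -m crank '[[0,0,0,0],[0,0,0,0],[0,0,0,0],[0,0,0,0],[0,0,0,0]]'
python3 -m crank '[[0,0,0,0],[0,0,0,0],[0,0,0,0],[0,0,0,0],[0,0,0,0]]'
python3 - <<'E'
from workcell import imaging
import cv2,pickle
c=imaging.camera("scene"); pickle.dump(c,open("s3.pkl","wb")); cv2.imwrite("pics/a7.png",cv2.resize(c["color"][110:305,230:430,::-1],None,fx=3,fy=3,interpolation=cv2.INTER_CUBIC))
E
python3 go.py -90
```

```text
clock: 13.03
position: [0.552, -0.0683, 0.1558]
ee_rot: [0.999, -0.039, -0.001, -0.0]
ft_force: [1.5, 0.0, -4.8]
grip_width: 0.369
grasp_force: 109.4
clock: 13.45
position: [0.576, -0.0705, 0.3009]
ee_rot: [0.999, -0.039, -0.0, -0.0]
ft_force: [0.5, -0.6, -4.8]
grip_width: 0.373
grasp_force: 109.6
clock: 13.87
position: [0.576, -0.0698, 0.2977]
ee_rot: [0.999, -0.039, -0.001, 0.0]
ft_force: [0.9, -0.0, -5.0]
grip_width: 0.371
grasp_force: 109.6
clock: 14.28
position: [0.5766, -0.07, 0.2989]
ee_rot: [0.999, -0.039, -0.0, -0.0]
ft_force: [-0.6, 0.1, -4.7]
grip_width: 0.37
grasp_force: 109.7
clock 14.33 jig mm [ 60.3  -4.9 298.9] ty ang -89.5 zaxis [ 0.  0. -1.] F [-0.9 -0.4 -4.4] grip 0.368 109.7 q [-0.82  0.34  1.11  1.55 -0.31  1.44 -1.35]
yaw frac 0.008
```

View pics/a7.png

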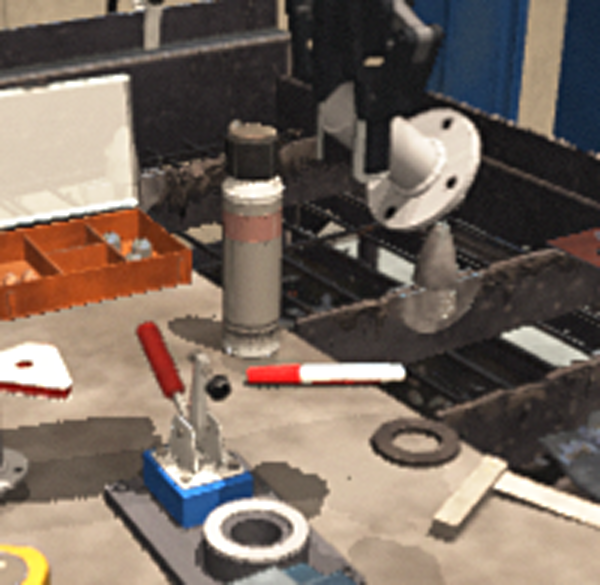

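The stub is held tipped, well above the bench, with flange rim extremes at crop (367,190), (481,150), (440,107), (393,229). The clamp is still open. I'll check the angle by a fit.

```bash
python3 - <<'E'
from h import *
from scipy.optimize import least_squares
c=cam("s3"); m=np.array([230+367/3,110+150/3+40/3,0])
ext=np.array([230+367/3,230+481/3,110+107/3,110+229/3])
J=R.from_euler('z',-4.9,degrees=True); P=np.array([.5763,-.07,.301]); ph=np.linspace(0,2*np.pi,180)
def rim(v):
    th,L,dz=v; a=J.apply([np.sin(th),0,-np.cos(th)]); u=J.apply([np.cos(th),0,np.sin(th)]); w=J.apply([0,1,0])
    C=P+[0,0,dz]
    X=np.vstack([C+a*l+.042*(np.outer(np.cos(ph),u)+np.outer(np.sin(ph),w)) for l in(L-.006,L)])
    return proj(c,X),C+a*L,C+a*(L+.024)
def f(v):
    q=rim(v)[0]; return np.r_[np.array([q[:,0].min(),q[:,0].max(),q[:,1].min(),q[:,1].max()])-ext,(v[1]-.053)/.003,v[2]/.003]
r=least_squares(f,[1,.053,0]); print(np.degrees(r.x[0]),r.x,r.fun.round(2),rim(r.x)[1:])
E
```

```text
63.19439290922923 [1.10295023 0.06366138 0.00133816] [ 0.29 -3.38 -1.57  1.65  3.55  0.45] (array([ 0.63291278, -0.07485343,  0.27362911]), array([ 0.65425549, -0.07668314,  0.26280595]))
```

Tipped about 63°, with the spigot end around 0.25 m up and the arm settled. Handing in.

```bash
python3 -c "
from workcell import manip
print(manip.hand_in())"
```

```text
the job is handed in; nothing more can be done
None
```

I handed the job in at about 14 s: the clamp is fully open, and the stub was drawn straight up and is held still, tipped about 63° (fitted from one camera view), with its flange about 27 cm and its spigot end about 25 cm above the bench, clear of the jig; hand-in returned no verdict.

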